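# Pick the stout vial from the divided tray into the empty holder

### The job

The light grey divided tray on the laboratory bench holds three black-capped white containers, one in each compartment. Pick out the stout vial (neither the slim tall tube nor the low wide jar) and stand it upright on the bottom of the round well of the empty white holder, lowering it in rather than dropping it, and let go. Leave the tube and the jar standing where they are.

Things in the scene. Friction and masses are not known exactly. Their poses are not given: they have to be found in the camera images.
- vial: Stout vial, closed, 32 mm diameter over its full 62 mm height, white, black cap (top 17 mm), 50 g. Origin: centre of underside; z up; x, y at the start parallel to the tray's sides. Stands within 10 mm of the middle of any one of 3 compartments (100 x 101 mm inside, in a row along y) of a fixed light grey tray, 108 x 320 mm; walls 4 mm thick, tops 30 mm above the bench, floor 4 mm above it.
- well (a point): Empty holder's well: centre of its floor, 14 mm above the bench; z up. Round, 56 mm wide, 16 mm deep, mouth 30 mm above the bench, in a fixed white block 90 mm wide (y), from 85 mm on the -x side (dark dots on top) to 45 mm on the +x side of the point. An identical block 130 mm or more away already has a like vial in its well: not to be used.
- tube: The slim tube, to be left alone: closed, 22 mm in diameter, 80 mm tall, white with a black cap, standing upright within 10 mm of the middle of another compartment. Origin: centre of its underside; z up.
- jar: The low wide jar, to be left alone: closed, 50 mm in diameter, 30 mm tall, white with a black cap, standing upright within 10 mm of the middle of the remaining compartment. Origin: centre of its underside; z up.
Not all that is in view belongs to the job. What is shaped like the vial but orange or pink is not meant.

How it is judged:
On the way:
1. the vial is lifted out of the tray, clear of its walls (height (world z) of vial above 0.035 m), for 0.1 s.
At the end, for the whole second after the job is handed in: The stout vial stands released, upright (within 10 degrees) and at rest on the floor of the empty holder's well (within 4 mm of the floor and 15 mm of the well's centre: anywhere inside it); the tube and the jar still stand upright within 20 mm of where they were (horizontal distance between vial and well below 0.015 m and z of vial in the frame of well below 0.004 m and angle between each of vial, tube, jar's own z axis and vertical below 0.17 rad and linear speed of vial below 0.02 m/s and distance of each of tube, jar from where it was at the start of the episode below 0.02 m); the robot touches nothing.
It fails at once if the vial is dropped: in free fall, touching nothing, faster than 0.7 m/s (a fall of about 25 mm) (contact force between vial and anything else below 0.02 N and linear speed of vial above 0.7 m/s).
It fails at once if the tube or the jar is knocked over or taken away from its place (angle between any of tube, jar's own z axis and vertical above 0.5 rad or distance of any of tube, jar from where it was at the start of the episode above 0.03 m).
It also fails if it takes over 32 s, if anything falls off the work surface, if the arm or the gripper's body presses on something with over 40 N, if the wrist force passes 120 N, or if a joint passes its speed limit or range.

### The arm

A 6-joint arm with a two-finger parallel gripper is mounted at the origin on the work surface. World frame = base frame: x ahead of the robot, y to its left, z up, the work surface at z = 0. Lengths are in m, angles in rad, forces in N, time in s.
With the tool pointing down it reaches from about 0.25 to 0.725 m from the base axis. Payload 4 kg.
Tool frame: the origin (TCP) lies on the centre line of the jaws, within the pads' length; the fingertips stand 11 mm ahead of it and the grasp point (between the pads) lies 8 mm behind it; z points along the fingers, x is the direction in which the jaws open and shut, and the axes are right-handed (so a half turn about z gives the same grasp; the last joint's range is limited). The gripper opens to 85 mm and grips with 20 to 120 N. Pads are 22 mm wide; open, the fingers measure 114 mm over their backs; the gripper's body (76 mm by 85 mm) begins 54 mm behind the grasp point. The pads swing forward as they close: fully open they stand 13 mm farther back than shut.
Start: joints at [-1.219, 0.241, 0.005, 1.335, 0, 1.571], TCP at [0.172, -0.469, 0.242] pointing down, gripper open.
Joint ranges: [-2.72, 2.72], [-1.05, 1.87], [-1.09, 1.28], [-1.99, 2.15], [-1.42, 1.44], [-3.14, 3.14]. Speed limits (rad/s): [2.79, 2.79, 3.14, 3.14, 3.14, 3.14].

### API

Orientations are given as a unit quaternion [x, y, z, w].
In Python, from workcell import bot, viewer, order gives the robot as it stands. The module is installed in compiled form; this text tells all that it offers.
- The arm moves only by the tool send_rows, never from a script. Its argument "increments" is a list that holds one entry, the list of rows, each a list of 4 numbers: the shift along the tool's x, y, z in m, then the turn about the tool's z in degrees. A call has exactly 8 rows; each row shifts and turns the pose as measured when the row begins, along the tool's axes as they then stand; what a row does not reach is not made up. A row lasts 1/10 s, in which the tool goes at most 50 mm and 8.59 degrees, less where a joint would pass 70% of its speed; a pose out of reach is approached as far as the arm can. A call is refused whole if a number of a shift passes 0.05 or a number of a turn 8.59, either way. A call with a gripper value outside its range is refused whole. "hand" is the closure, from -1 (fully open) to 1 (shut), so that 0 is half open, set as the call begins (left out, the last holds). The fingers move at their own pace and stop on an object; the grip force is fixed at half the most. Time passes only in rows, so rows that do not move let the fingers close, or fill a call up. It gives the time, the measured TCP pose, the force and the opening at its end, in the units of the state.
- bot.get_obs(): the state, without advancing time (a new reading comes with each control period).
- viewer.camera(name): name is "scene" or "top" or "wrist"; returns a dict with "image" (384x512x3 uint8, red, green, blue), "range_z" (384x512 float32, m along the optical axis (not along the pixel's ray), 0 where there is no reading), "camera_matrix" (3x3 intrinsics, pixels), "eye" and "rotation" of the camera in the world. Camera axes: x right, y down, z forward; pixel columns grow to the right and rows downward; lengths in m; the calibration is good to about 2 mm. A picture is of the moment at which its call begins.
- order.job_done(): hands the job in, once; it reports no verdict.
The state is a dict: "clock": time; "joint_pos": joint angles; "joint_vel": joint speeds; "tau": joint torques, N m; "eef_pos": TCP position; "tool_rot": TCP orientation; "ft_force": force on the tool from outside, world axes, zero at the start; "ft_torque": the same for the moment, N m; "grip_width": finger opening in m.
Only numpy, scipy, OpenCV 4.12 (cv2) and the standard library are available. Lean on these libraries where they do the work, as an engineer would, in place of code of your own. Each camera call takes 0.05 s, during which the arm holds its last target.

## Working session

There is one attempt and no reset: what is moved stays moved. The work goes in short steps, Python scripts to look and compute and a tool call to move; the robot and the scene stay as the last step left them, time stands still between calls to the robot, and variables do not carry over. Pictures are saved under pics/ and viewed, and the job is handed in when it is done.

Besides the shell and the picture viewer there is one more tool, called after "Request:" as name(argument=value, ...), one argument or row to a line, values as JSON. send_rows: Moves the arm, as the interface text tells. Its arguments: {"type":"object","properties":{"increments":{"type":"array","items":{"type":"array","items":{"type":"array","items":{"type":"number"}}}},"hand":{"type":"number"}},"required":["increments"]}

```bash
mkdir -p pics
python3 - <<'E'
from workcell import bot, viewer
import cv2,numpy as np
o=bot.get_obs()
for k in('clock','eef_pos','tool_rot','grip_width','ft_force'):print(k,o[k])
for n in('scene','top'):
    c=viewer.camera(n); cv2.imwrite(f'pics/{n}0.png',c['image'][...,::-1]); np.savez(f'{n}0.npz',**c)
    print(n,c['eye'],c['rotation'],c['camera_matrix'])
E
```

```text
clock 0.0
eef_pos [ 0.17208062 -0.46880376  0.24141259]
tool_rot [ 8.19939668e-01 -5.72448993e-01 -8.48432107e-04 -6.08829585e-04]
grip_width 0.0854478589489249
ft_force [0.18998156 0.0248901  0.46842578]
scene [0.91698257 0.4167706  0.76048331] [ 0.30265079  0.90090226 -0.29203096 -0.10721725] [[399.07488216   0.         258.82909773]
 [  0.         399.07488216 197.34131038]
 [  0.           0.           1.        ]]
top [0.50451595 0.0070677  0.96717829] [ 0.70964997 -0.70375509  0.02670163 -0.0203154 ] [[361.14676151   0.         256.28984091]
 [  0.         361.14676151 188.43510153]
 [  0.           0.           1.        ]]
```

View pics/top0.png

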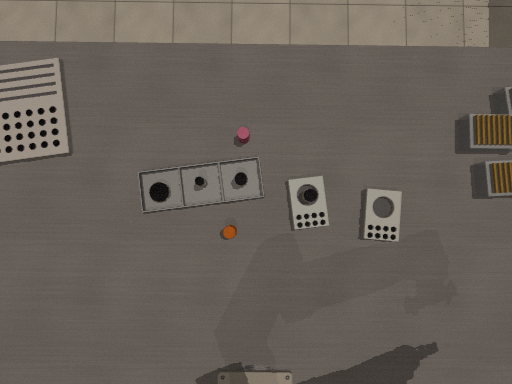

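View pics/scene0.png

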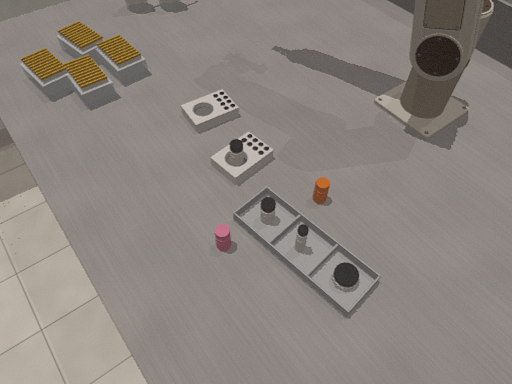

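Top view: the jar is at about (159,192), the tube at (199,181), the vial at (241,179) and the empty well at (383,207). The filled holder is at (310,195). Next I measure these.

```bash
cat > h.py <<'E'
import numpy as np,cv2
from scipy.spatial.transform import Rotation as R
def ray(c,u,v,z):
    K=c['camera_matrix'];d=R.from_quat(c['rotation']).apply([(u-K[0,2])/K[0,0],(v-K[1,2])/K[1,1],1.])
    return c['eye']+d*(z-c['eye'][2])/d[2]
def cloud(c):
    K=c['camera_matrix'];Z=c['range_z'].astype(float);v,u=np.mgrid[:Z.shape[0],:Z.shape[1]]
    P=np.stack([(u-K[0,2])/K[0,0]*Z,(v-K[1,2])/K[1,1]*Z,Z],-1)
    return R.from_quat(c['rotation']).apply(P.reshape(-1,3)).reshape(P.shape)+c['eye']
E
python3 - <<'E'
from h import *
for n in('top','scene'):
    c=dict(np.load(n+'0.npz'));P=cloud(c);g=cv2.cvtColor(c['image'],cv2.COLOR_RGB2GRAY)
    B={'top':dict(vial=(225,165,258,195),tube=(188,170,210,192),jar=(145,178,175,207),filled=(300,183,320,207)),
       'scene':dict(vial=(258,193,280,212),tube=(294,222,312,238),jar=(330,260,362,292),filled=(227,137,247,153))}[n]
    for k,(a,b,e,f) in B.items():
        m=(g[b:f,a:e]<40).astype(np.uint8);N,L,S,C=cv2.connectedComponentsWithStats(m)
        i=1+np.argmax(S[1:,4]);p=P[b:f,a:e][L==i];zt=np.percentile(p[:,2],90);t=p[p[:,2]>zt-.006]
        q=np.array([t[:,:2].min(0),t[:,:2].max(0)])
        u,v=C[i]+[a,b];print(n,k,'px',u.round(1),v.round(1),S[i,2:],'z',zt.round(4),'xy mid',q.mean(0).round(4),'size',np.ptp(q,axis=0).round(4),'median',np.median(t,axis=0).round(4))
    # holder: points at z~.03
    box={'top':(355,180,410,250),'scene':(175,85,242,135)}[n];a,b,e,f=box
    Q=P[b:f,a:e]; m=np.abs(Q[...,2]-.03)<.005
    mm=m.astype(np.uint8);r=cv2.minAreaRect(Q[m][:,:2].astype(np.float32)*1000);print('block',r,np.median(Q[m][:,2]))
    cs,h=cv2.findContours(mm,cv2.RETR_CCOMP,cv2.CHAIN_APPROX_NONE)
    for k_,cc in enumerate(cs):
        if h[0][k_][3]>=0 and cv2.contourArea(cc)>60:
            (u,v),ax,an=cv2.fitEllipse(cc);print('hole',u+a,v+b,ax,ray(c,u+a,v+b,.03))
E
python3 - <<'E'
import cv2
i=cv2.imread('pics/top0.png');cv2.imwrite('pics/crop0.png',cv2.resize(i[150:250,220:420],None,fx=4,fy=4,interpolation=cv2.INTER_CUBIC))
E
```

```text
top vial px 240.4 178.5 [ 12  12 116] z 0.0679 xy mid [0.5893 0.039 ] size [0.028  0.0278] median [0.5902 0.04   0.0662]
top tube px 199.1 180.6 [ 9  8 59] z 0.0859 xy mid [0.5475 0.0785] size [0.0859 0.1428] median [0.5817 0.1398 0.0836]
top jar px 158.8 191.6 [ 19  19 285] z 0.0363 xy mid [0.5417 0.1405] size [0.0744 0.2668] median [0.5555 0.25   0.0341]
top filled px 310.1 194.7 [ 13  13 132] z 0.0781 xy mid [ 0.5341 -0.071 ] size [0.0592 0.1561] median [ 0.5489 -0.1342  0.0762]
block ((502.2825012207031, -329.372314453125), (91.70329284667969, 130.1485595703125), 85.30449676513672) 0.030108810681131692
hole 382.69628715515137 206.80780220031738 (21.58957290649414, 22.27573013305664) [ 0.52193199 -0.33026235  0.03      ]
scene vial px 264.0 210.0 [1 1 1] z 0.0552 xy mid [0.605  0.0467] size [0. 0.] median [0.605  0.0467 0.0552]
scene tube px 299.0 232.0 [1 1 1] z 0.081 xy mid [0.5932 0.1438] size [0. 0.] median [0.5932 0.1438 0.081 ]Traceback (most recent call last):
  File "<stdin>", line 8, in <module>
    return _wrapfunc(a, 'argmax', axis=axis, out=out, **kwds)
    return bound(*args, **kwds)
ValueError: attempt to get argmax of an empty sequence
```

View pics/crop0.png

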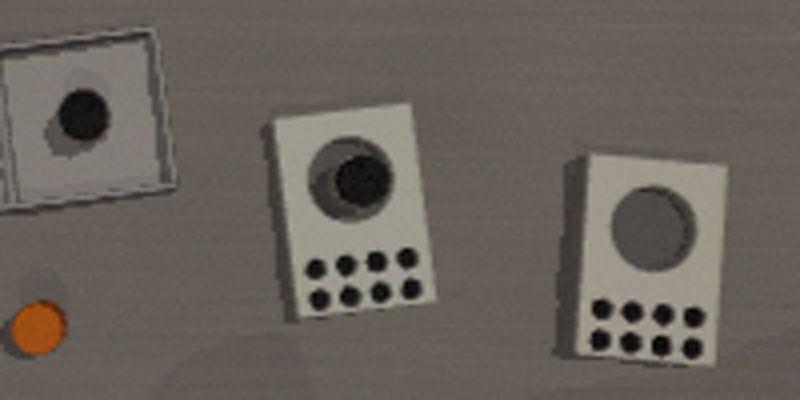

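Heights match the given sizes: vial top 0.066, tube 0.084, jar 0.034, block top 0.030. I place the vial at about (0.590, 0.040) and the well at about (0.522, -0.330). Now I move over the vial at the present height.

Request:
send_rows(
  hand=-1,
  increments=[
    [[-0.021,-0.035,0,0],[-0.021,-0.035,0,0],[-0.021,-0.035,0,0],[-0.021,-0.035,0,0],[-0.021,-0.035,0,0],[-0.021,-0.035,0,0],[-0.021,-0.035,0,0],[-0.021,-0.035,0,0]],
  ],
)

```text
clock: 0.9
eef_pos: [0.3805, -0.2093, 0.2379]
tool_rot: [0.816, -0.578, -0.004, -0.001]
ft_force: [0.0, -1.0, -0.3]
grip_width: 0.0857
```

Request:
send_rows(
  increments=[
    [[-0.021,-0.035,0,0],[-0.021,-0.035,0,0],[-0.021,-0.035,0,0],[-0.021,-0.035,0,0],[-0.021,-0.035,0,0],[-0.021,-0.035,0,0],[-0.021,-0.035,0,0],[0,0,0,0]],
  ],
)

```text
clock: 1.7
eef_pos: [0.5689, 0.0261, 0.2336]
tool_rot: [0.818, -0.575, -0.006, 0.0]
ft_force: [-0.3, 0.4, 0.6]
grip_width: 0.0853
```

```bash
cat > go.py <<'E'
from h import *
from workcell import bot
import sys
o=bot.get_obs();t=np.array([float(x) for x in sys.argv[1:4]]);r=R.from_quat(o['tool_rot'])
print('clock',o['clock'],'pos',np.round(o['eef_pos'],4),'grip',round(o['grip_width'],4),'F',np.round(o['ft_force'],1),'j',np.round(o['joint_pos'],2))
print('axes',r.as_matrix().round(3).tolist(),'tool delta',r.inv().apply(t-o['eef_pos']).round(4))
E
python3 go.py .59 .04 .24
python3 - <<'E'
from h import *
from workcell import viewer
c=dict(np.load('top0.npz'));print('vial ray',ray(c,240.4,178.5,.066))
w=viewer.camera('wrist');np.savez('w1.npz',**w);cv2.imwrite('pics/w1.png',w['image'][...,::-1])
E
```

```text
clock 1.7 pos [0.5689 0.0261 0.2336] grip 0.0853 F [-0.3  0.4  0.6] j [0.04 0.39 0.19 1.38 0.01 2.84]
axes [[0.339, -0.941, -0.01], [-0.941, -0.339, 0.006], [-0.009, 0.008, -1.0]] tool delta [-0.006  -0.0245 -0.0066]
vial ray [0.58916464 0.0391622  0.066     ]
```

View pics/w1.png

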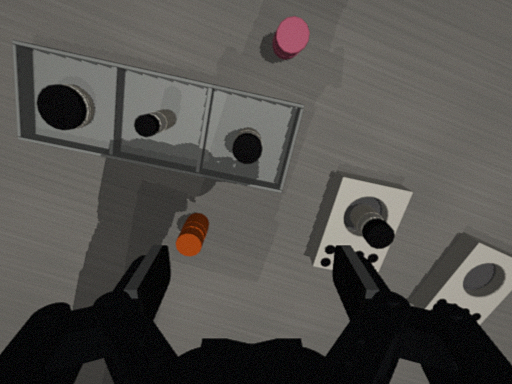

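Wrist view: vial cap at about (247,148), tube (149,125), jar (62,106), filled vial (378,233) and empty well (484,279). I cast this as a second measurement.

```bash
python3 - <<'E'
from h import *
c=dict(np.load('w1.npz'));g=cv2.cvtColor(c['image'],cv2.COLOR_RGB2GRAY);P=cloud(c)
a,b,e,f=228,127,268,168
N,L,S,C=cv2.connectedComponentsWithStats((g[b:f,a:e]<30).astype(np.uint8));i=1+np.argmax(S[1:,4]);p=P[b:f,a:e][L==i]
t=p[p[:,2]>.062]; print('px',C[i]+[a,b],S[i],'ray',ray(c,*(C[i]+[a,b]),.066),'cloud mid',(t.min(0)+t.max(0))/2,np.ptp(t,axis=0))
print('well px ray mouth',ray(c,484,279,.03))
E
python3 go.py .5893 .0395 .12
```

```text
px [246.68289086 148.04424779] [  5   6  28  31 678] ray [0.5912143  0.04156519 0.066     ] cloud mid [0.61239282 0.04155476 0.21377301] [0.07467127 0.02988191 0.30285356]
well px ray mouth [ 0.52420863 -0.32964301  0.03      ]
clock 1.75 pos [0.5674 0.0244 0.2335] grip 0.0852 F [-0.1 -0.4 -0.1] j [0.04 0.39 0.19 1.38 0.01 2.84]
axes [[0.337, -0.941, -0.012], [-0.941, -0.337, 0.005], [-0.009, 0.01, -1.0]] tool delta [-0.0058 -0.0268  0.1133]
```

Both views agree to about 2 mm, so the vial is at (0.590, 0.040).

Request:
send_rows(
  increments=[
    [[-0.006,-0.027,0,0],[0,0,0.02,0],[0,0,0.02,0],[0,0,0.02,0],[0,0,0.02,0],[0,0,0.02,0],[0,0,0.01,0],[0,0,0,0]],
  ],
)

```text
clock: 2.55
eef_pos: [0.5834, 0.0325, 0.1182]
tool_rot: [0.815, -0.579, -0.009, 0.005]
ft_force: [-0.6, -0.9, 0.5]
grip_width: 0.0854
```

```bash
python3 go.py .590 .040 .041
```

```text
clock 2.55 pos [0.5834 0.0325 0.1182] grip 0.0854 F [-0.6 -0.9  0.5] j [0.05 0.5  0.05 1.14 0.   2.86]
axes [[0.33, -0.944, -0.02], [-0.944, -0.33, 0.002], [-0.008, 0.019, -1.0]] tool delta [-0.0043 -0.0102  0.077 ]
```

Request:
send_rows(
  increments=[
    [[-0.004,-0.01,0,0],[0,0,0.015,0],[0,0,0.015,0],[0,0,0.015,0],[0,0,0.01,0],[0,0,0.005,0],[0,0,0,0],[0,0,0,0]],
  ],
)

```text
clock: 3.35
eef_pos: [0.5999, 0.0411, 0.0653]
tool_rot: [0.815, -0.579, -0.002, -0.001]
ft_force: [0.6, -0.5, -0.1]
grip_width: 0.0855
```

```bash
python3 go.py .590 .040 .041
python3 - <<'E'
from workcell import viewer
import cv2
w=viewer.camera('wrist');cv2.imwrite('pics/w2.png',w['image'][...,::-1])
E
```

```text
clock 3.35 pos [0.5999 0.0411 0.0653] grip 0.0855 F [ 0.6 -0.5 -0.1] j [0.07 0.57 0.02 1.02 0.   2.87]
axes [[0.329, -0.944, -0.003], [-0.944, -0.329, 0.003], [-0.004, 0.002, -1.0]] tool delta [-0.0021  0.0097  0.0243]
```

View pics/w2.png

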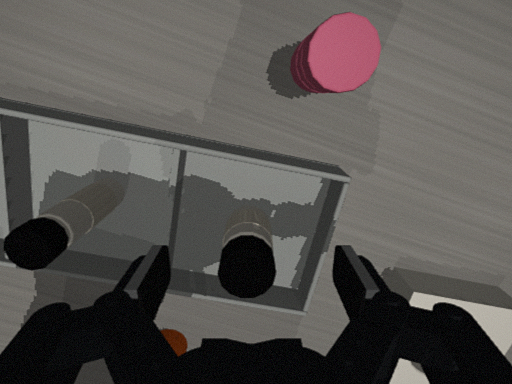

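The wrist view shows the vial cap at (247,265), between the fingers and clear of the tray walls. I correct the lateral offset, go down and close.

Request:
send_rows(
  increments=[
    [[-0.002,0.009,0,0],[0,0,0,0],[0,0,0.01,0],[0,0,0.008,0],[0,0,0.005,0],[0,0,0,0],[0,0,0,0],[0,0,0,0]],
  ],
)

```text
clock: 4.2
eef_pos: [0.5903, 0.04, 0.0414]
tool_rot: [0.815, -0.579, -0.002, -0.001]
ft_force: [0.3, -0.2, -0.1]
grip_width: 0.0851
```

```bash
python3 go.py .590 .040 .041
```

```text
clock 4.2 pos [0.5903 0.04   0.0414] grip 0.0851 F [ 0.3 -0.2 -0.1] j [ 0.07  0.57 -0.04  0.96  0.    2.87]
axes [[0.329, -0.944, -0.001], [-0.944, -0.329, 0.004], [-0.004, 0.0, -1.0]] tool delta [-0.0001  0.0002  0.0004]
```

Request:
send_rows(
  hand=1,
  increments=[
    [[0,0,0,0],[0,0,0,0],[0,0,0,0],[0,0,0,0],[0,0,0,0],[0,0,0,0],[0,0,0,0],[0,0,0,0]],
  ],
)

```text
clock: 5.0
eef_pos: [0.591, 0.0401, 0.0423]
tool_rot: [0.815, -0.579, -0.001, -0.002]
ft_force: [-0.2, 0.2, -0.9]
grip_width: 0.0308
```

Request:
send_rows(
  increments=[
    [[0,0,0,0],[0,0,0,0],[0,0,0,0],[0,0,-0.005,0],[0,0,-0.01,0],[0,0,-0.01,0],[0,0,-0.015,0],[0,0,-0.015,0]],
  ],
)

```text
clock: 5.8
eef_pos: [0.5894, 0.0397, 0.0992]
tool_rot: [0.815, -0.579, -0.003, -0.0]
ft_force: [-0.3, 0.3, 0.5]
grip_width: 0.031
```

Gripped at 31 mm. I lift further before travelling.

Request:
send_rows(
  increments=[
    [[0,0,-0.02,0],[0,0,-0.02,0],[0,0,-0.02,0],[0,0,-0.02,0],[0,0,-0.01,0],[0,0,0,0],[0,0,0,0],[0,0,0,0]],
  ],
)

```text
clock: 6.6
eef_pos: [0.5913, 0.0395, 0.2013]
tool_rot: [0.815, -0.579, 0.001, -0.004]
ft_force: [-0.3, 0.1, -0.2]
grip_width: 0.0305
```

```bash
python3 go.py .522 -.330 .19
python3 - <<'E'
from workcell import viewer
import cv2,numpy as np
w=viewer.camera('wrist');s=viewer.camera('scene')
cv2.imwrite('pics/ws3.png',np.vstack([s['image'][:300],w['image'][:300]])[...,::-1])
E
```

```text
clock 6.6 pos [0.5913 0.0395 0.2013] grip 0.0305 F [-0.3  0.1 -0.2] j [0.06 0.44 0.18 1.31 0.   2.87]
axes [[0.329, -0.944, 0.006], [-0.944, -0.329, 0.004], [-0.002, -0.007, -1.0]] tool delta [0.3262 0.187  0.0093]
```

View pics/ws3.png

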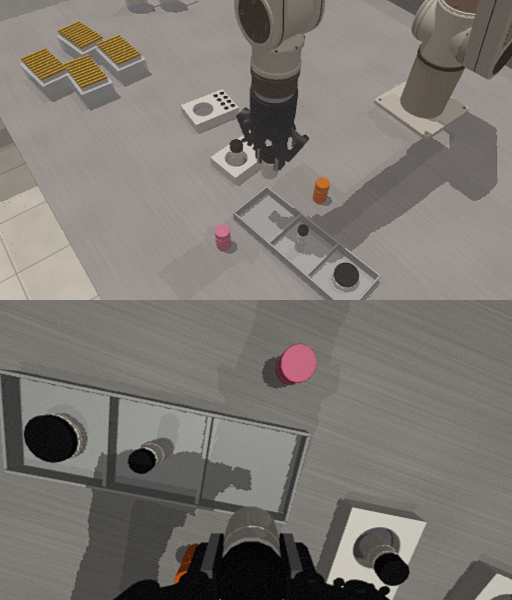

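The vial is held upright; the tube and jar still stand. Now I travel to the well.

Request:
send_rows(
  increments=[
    [[0.02,0.012,0,0],[0.03,0.017,0,0],[0.034,0.019,0,0],[0.034,0.019,0,0],[0.034,0.019,0,0],[0.034,0.019,0,0],[0.034,0.019,0,0],[0.034,0.019,0,0]],
  ],
)

```text
clock: 7.5
eef_pos: [0.5367, -0.2506, 0.19]
tool_rot: [0.819, -0.574, -0.006, -0.001]
ft_force: [0.6, 0.1, -0.8]
grip_width: 0.0307
```

Request:
send_rows(
  increments=[
    [[0.03,0.017,0,0],[0.02,0.012,0,0],[0.01,0.006,0,0],[0.005,0.003,0,0],[0,0,0,0],[0,0,0,0],[0,0,0,0],[0,0,0,0]],
  ],
)

```text
clock: 8.3
eef_pos: [0.5196, -0.328, 0.1837]
tool_rot: [0.818, -0.575, -0.011, -0.001]
ft_force: [-1.0, -1.2, 0.2]
grip_width: 0.0309
```

```bash
python3 go.py .5225 -.330 .10
```

```text
clock 8.3 pos [ 0.5196 -0.328   0.1837] grip 0.0309 F [-1.  -1.2  0.2] j [-0.56  0.51  0.26  1.33  0.    2.23]
axes [[0.338, -0.941, -0.017], [-0.941, -0.338, 0.015], [-0.019, 0.011, -1.0]] tool delta [ 0.0044 -0.003   0.0836]
```

Request:
send_rows(
  increments=[
    [[0.004,-0.003,0,0],[0,0,0.015,0],[0,0,0.02,0],[0,0,0.02,0],[0,0,0.015,0],[0,0,0.01,0],[0,0,0,0],[0,0,0,0]],
  ],
)

```text
clock: 9.1
eef_pos: [0.5283, -0.3277, 0.1041]
tool_rot: [0.82, -0.573, -0.007, -0.002]
ft_force: [0.1, -0.3, 0.4]
grip_width: 0.0307
```

```bash
python3 go.py .5225 -.330 .052
python3 - <<'E'
from workcell import viewer
import cv2,numpy as np
w=viewer.camera('wrist');s=viewer.camera('scene');np.savez('s4.npz',**s)
cv2.imwrite('pics/ws4.png',np.vstack([cv2.resize(s['image'][40:190,130:340],(560,400)),w['image'][:200,:].repeat(1,0) if 0 else cv2.resize(w['image'][180:384],(560,190))])[...,::-1])
E
```

```text
clock 9.1 pos [ 0.5283 -0.3277  0.1041] grip 0.0307 F [ 0.1 -0.3  0.4] j [-0.56  0.58  0.14  1.15  0.    2.23]
axes [[0.344, -0.939, -0.01], [-0.939, -0.344, 0.011], [-0.014, 0.006, -1.0]] tool delta [0.0009 0.0059 0.0521]
```

View pics/ws4.png

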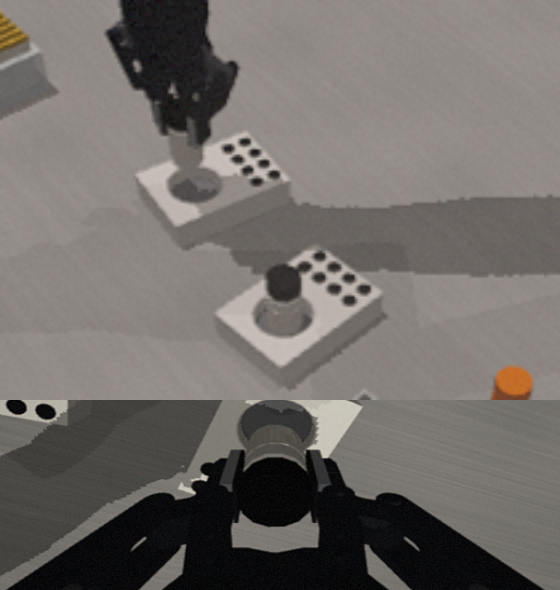

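The vial hangs over the well (scene crop about (185,180)) and is centred between its sides. I trim the offset and lower to just above the floor.

Request:
send_rows(
  increments=[
    [[0.001,0.006,0,0],[0,0,0,0],[0,0,0.012,0],[0,0,0.012,0],[0,0,0.008,0],[0,0,0.005,0],[0,0,0,0],[0,0,0,0]],
  ],
)

```text
clock: 10.0
eef_pos: [0.5227, -0.3314, 0.0656]
tool_rot: [0.82, -0.573, -0.006, -0.002]
ft_force: [0.1, 0.0, -0.3]
grip_width: 0.0307
```

```bash
python3 go.py .5225 -.330 .052
```

```text
clock 10.0 pos [ 0.5227 -0.3314  0.0656] grip 0.0307 F [ 0.1  0.  -0.3] j [-0.57  0.6   0.08  1.06  0.    2.22]
axes [[0.343, -0.939, -0.007], [-0.939, -0.344, 0.009], [-0.011, 0.004, -1.0]] tool delta [-0.0012 -0.0004  0.0136]
```

Request:
send_rows(
  increments=[
    [[0,0,0.005,0],[0,0,0.004,0],[0,0,0.002,0],[0,0,0.001,0],[0,0,0,0],[0,0,0,0],[0,0,0,0],[0,0,0,0]],
  ],
)

```text
clock: 10.8
eef_pos: [0.5235, -0.3317, 0.0537]
tool_rot: [0.82, -0.573, -0.005, -0.002]
ft_force: [-0.7, -0.0, -0.2]
grip_width: 0.0303
```

Request:
send_rows(
  increments=[
    [[0,0,0.001,0],[0,0,0,0],[0,0,0.001,0],[0,0,0,0],[0,0,0,0],[0,0,0,0],[0,0,0,0],[0,0,0,0]],
  ],
)

```text
clock: 11.6
eef_pos: [0.5239, -0.332, 0.0523]
tool_rot: [0.82, -0.573, -0.004, -0.002]
ft_force: [-0.5, 0.3, -0.3]
grip_width: 0.0309
```

Request:
send_rows(
  increments=[
    [[0,0,0.001,0],[0,0,0,0],[0,0,0.001,0],[0,0,0,0],[0,0,0,0],[0,0,0,0],[0,0,0,0],[0,0,0,0]],
  ],
)

```text
clock: 12.4
eef_pos: [0.5243, -0.3321, 0.0522]
tool_rot: [0.82, -0.573, -0.003, -0.002]
ft_force: [0.1, -0.2, 2.1]
grip_width: 0.0305
```

Upward force of 2 N at z = 0.052, the predicted height: the vial is on the floor. I release it gently (partial opening), then open fully.

Request:
send_rows(
  hand=0.0,
  increments=[
    [[0,0,0,0],[0,0,0,0],[0,0,0,0],[0,0,0,0],[0,0,0,0],[0,0,0,0],[0,0,0,0],[0,0,0,0]],
  ],
)

```text
clock: 13.2
eef_pos: [0.524, -0.3319, 0.0509]
tool_rot: [0.82, -0.573, -0.004, -0.002]
ft_force: [-0.3, -0.2, 0.4]
grip_width: 0.0426
```

Request:
send_rows(
  hand=-1,
  increments=[
    [[0,0,0,0],[0,0,0,0],[0,0,0,0],[0,0,0,0],[0,0,0,0],[0,0,-0.01,0],[0,0,-0.015,0],[0,0,-0.02,0]],
  ],
)

```text
clock: 14.0
eef_pos: [0.522, -0.3309, 0.0948]
tool_rot: [0.82, -0.573, -0.007, -0.002]
ft_force: [-0.0, 0.5, -0.1]
grip_width: 0.0852
```

Request:
send_rows(
  increments=[
    [[0,0,-0.02,0],[0,0,-0.02,0],[0,0,-0.02,0],[0,0,-0.02,0],[0,0,-0.02,0],[0,0,0,0],[0,0,0,0],[0,0,0,0]],
  ],
)

```text
clock: 14.8
eef_pos: [0.5244, -0.333, 0.2071]
tool_rot: [0.82, -0.573, -0.002, -0.002]
ft_force: [-0.2, -0.8, 0.2]
grip_width: 0.0855
```

Run:
```python
from h import *
from workcell import viewer,bot
o=bot.get_obs();print(o['clock'],o['eef_pos'],o['grip_width'])
w=viewer.camera('wrist');s=viewer.camera('scene')
cv2.imwrite('pics/ws5.png',np.vstack([s['image'][40:310],w['image'][:320]])[...,::-1])
P=cloud(w);g=cv2.cvtColor(w['image'],cv2.COLOR_RGB2GRAY)
m=((np.abs(P[...,2]-.074)<.008)&(np.hypot(P[...,0]-.522,P[...,1]+.33)<.04)&(g<40))
t=P[m];print(m.sum(),'top',np.median(t[:,2]),'mid',(t.min(0)+t.max(0))/2,np.ptp(t,axis=0))
v,u=np.nonzero(m);print('px',u.mean(),v.mean(),ray(w,u.mean(),v.mean(),.076))
```

```text
14.8 [ 0.52437744 -0.33295248  0.20708484] 0.08546801283437226
827 top 0.07648049514240818 mid [ 0.52476814 -0.33077747  0.07258973] [0.03057998 0.03064366 0.01261065]
px 250.82708585247883 181.3446191051995 [ 0.52591822 -0.33047553  0.076     ]
```

View pics/ws5.png

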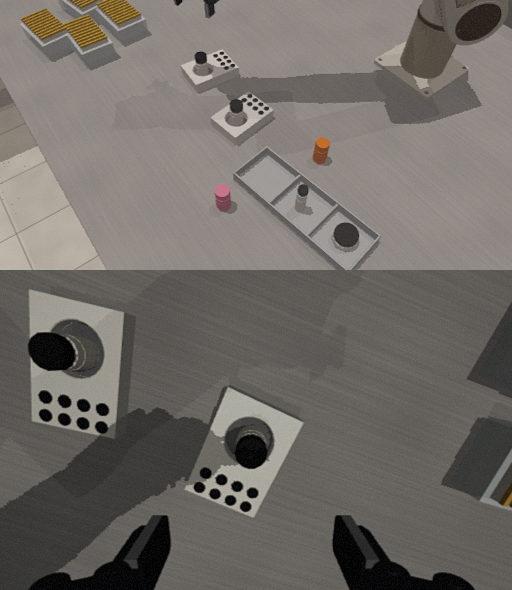

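The pictures show the vial standing in the right well: cap at wrist (251,181), top z = 0.076 = 0.014 + 0.062, and about 3 mm off centre. The tube and jar still stand in the tray, and the gripper is well clear. I hand in.

```bash
python3 -c "
from workcell import order
print(order.job_done())"
```

```text
the job is handed in; nothing more can be done
None
```

I gripped the stout vial at its cap, lifted it out of the tray and lowered it into the empty holder's well. The wrist force read about 2 N upward when it touched the floor, at the height I had predicted. I then let go and raised the gripper clear, and handed the job in at about 15 s.

- **Vial:** its top measured z = 0.076 m, which is what standing on the well floor should give. It sits about 3 mm from the well's centre and looks upright.
- **Tube and jar:** both still stand in their compartments in the last scene picture. I checked them by eye only and did not measure their positions again.
- **Disagreements:** camera views differed by about 2–3 mm on the vial and well positions, well inside the tolerances. The scene-camera mask for the caps failed, so I used the top and wrist views instead.

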